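# Open the guide plate of a screwdriving jig

### The job

The screws are in and the part is finished: open the jig. With both fingertips press the two black latch buttons on the front block fully down together and keep them down until the sprung guide plate has stopped rising, then let the buttons go and push the plate gently over with the fingers, past upright, until it rests back on its stop. Grip nothing, leave the finished part lying in its nest, and do not disturb the things lying around the jig.

Things in the scene. Friction and masses are not known exactly. Their poses are not given: they have to be found in the camera images.
- jig: Screwdriving jig fixed to the bench: dark steel base 225 x 170 x 12 mm (jig x -120 to +105); front to back a blue latch block (46 mm deep, 100 wide, top at z = 66 mm), a white nest under an aluminium guide plate, a hinge, two stop posts 84 mm high. Origin: on the bench under its middle; x points from the latch block to the hinge, y to its left, z up. Place and yaw vary.
- button_l_top (a point): Centre of the top of the left (jig +y) latch button: upright black round cap, 20 mm across, 12 mm proud of the block (top at z = 78 mm when up), ringed by a flat steel collar 29 mm across, 2 mm high. At jig x = -90, y = +28 mm: the two buttons are 56 mm apart, centre to centre. The point moves down with the button.
- button_r_top (a point): The same for the right button, at jig x = -90, y = -28 mm.
- button_l (a joint): Travel of the left button in m: 0 up, 0.008 fully down on its stop (cap still 4 mm proud of the block). Spring force 1.5 N at first, 5 N fully down; springs back when let go. It draws back a steel bolt that lies over the plate's front lip, clear of the lip beyond about 0.0065.
- button_r (a joint): The same for the right button. The plate is freed only while both buttons are down.
- plate (a joint): Guide plate's angle in rad: 0 shut and level, growing as its front edge rises and swings back; 1.57 upright, 1.83 on its stop. With both bolts clear, a hinge spring raises it in 3 to 5 s to about 1.1, where it stays ajar. Further it must be pushed (hinge damped, 0.33 N m s/rad: push slowly). Left short of upright it sinks back to 1.1; beyond upright its weight takes it slowly to the stop.
- plate_hinge (a point): Middle of the hinge axis, which runs along jig y: at jig x = +47.5 mm, z = 52 mm, level with the underside of the shut plate. The hinge bearings to either side (beyond 55 mm) are 56 mm high.
- plate_edge (a point): Middle of the front edge of the guide plate, at its underside, 110 mm from the hinge axis: shut at jig x = -62.5, z = 52 mm; ajar at 1.1 rad at x = -2, z = 150 mm. The plate is aluminium, 110 mm wide, 8 mm thick (front 10 mm a lip 5 mm thick), 0.29 kg, four steel guide bushes 7 mm proud of its top. The point's x axis lies along the plate, front to hinge; z out of its top.
- flange: The finished part, a loose aluminium end flange 56 x 56 x 8 mm with a boss 24 mm across and 17 mm high overall, lying in the nest between locating pins, under the plate. Origin: centre of its underside, at jig x = -12, y = 0, z = 30 mm.
- motor: Bystander: aluminium spindle motor lying on two square flanges 46 mm wide, about 170 mm long along its x. Origin: under its middle, on the bench.
- collar: Bystander: aluminium flanged collar, 54 mm across, 26 mm high. Origin: centre of its underside.
- hex_key: Bystander: hex key with a red T handle, lying flat, about 135 mm long along its x, 22 mm high. Origin: on the bench beneath the shaft, near the handle.
- screw_bin: Bystander: blue open bin of screws, 110 x 90 x 45 mm. Origin: centre of its underside.

How it is judged (in metres and radians):
On the way, in this order (a step that is already met when the one before it is completed fails the run):
1. both latch buttons are fully down together (each at least 6 of its 8 mm) (value of joint each of button_l, button_r above 0.006 m and value of joint plate below 0.2 rad), for 0.1 s.
2. both buttons are still held down when the plate has risen to 0.8 rad (value of joint each of button_l, button_r above 0.004 m and value of joint plate above 0.8 rad), for 0.1 s.
At the end, for the whole second after the job is handed in: The guide plate leans back on its stop (over 1.72 rad of 1.83) and is still, both buttons are up again (under 1.5 mm), and the flange lies in its nest within 8 mm of where it was (value of joint plate above 1.72 rad and velocity of joint plate below 0.1 rad/s and value of joint each of button_l, button_r below 0.0015 m and distance of flange from where it was at the start of the episode below 0.008 m); the robot touches nothing.
It fails at once if the guide plate is gripped, forced or slammed (over 35 N from the fingers) (contact force between the fingers and plate_c0 above 35 N or contact force between the fingers and plate_c1 above 35 N).
It fails at once if the finished part is lifted or shoved out of its nest (moved over 10 mm) (distance of flange from where it was at the start of the episode above 0.01 m).
It fails at once if a thing lying around the jig is disturbed (moved over 20 mm) (distance of any of motor, collar, hex_key, screw_bin from where it was at the start of the episode above 0.02 m).
It also fails if it takes over 61 s, if anything falls off the work surface, if the arm or the gripper's body presses on something with over 40 N, if the wrist force passes 120 N, or if a joint passes its speed limit or range.

### The arm

A 6-joint arm with a two-finger parallel gripper is mounted at the origin on the work surface. World frame = base frame: x ahead of the robot, y to its left, z up, the work surface at z = 0. Lengths are in mm, angles in rad, forces in N, time in s.
With the tool pointing down it reaches from about 350 to 775 mm from the base axis. Payload 7.3 kg.
Tool frame: the origin (TCP) lies on the centre line of the jaws, within the pads' length; the fingertips stand 17 mm ahead of it and the grasp point (between the pads) lies 2 mm behind it; z points along the fingers, y is the line along which they close (so a half turn about z gives the same grasp; the last joint's range is limited). The gripper opens to 92 mm and grips with 3 to 60 N. Pads are 19 mm wide; open, the fingers measure 130 mm over their backs; the gripper's body (75 mm by 190 mm) begins 47 mm behind the grasp point.
Start: joints at [-1.312, 0.342, 1.524, -0, 1.275, -0.146], TCP at [206.787, -482.579, 243.741] pointing down, gripper open.
Joint ranges: [-2.53, 2.53], [-0.77, 2.02], [0.04, 2.7], [-1, 4.14], [0.28, 2.66], [-3.11, 3.11]. Speed limits (rad/s): [2.57, 2.57, 3.14, 3.14, 3.14, 3.14].

### API

Orientations are given as [roll, pitch, yaw] about the fixed x, y, z axes, in that order (R = Rz(yaw) Ry(pitch) Rx(roll)).
In Python, from plant import bot gives the robot as it stands. The module is installed in compiled form; this text tells all that it offers.
- The arm moves only by the shell command python3 -m pendant 'ROWS'. ROWS is JSON, a list of rows, each a list of 3 entries, a list of its own where there are three numbers: the shift along the world's x, y, z as a fraction of full scale, then the turn, a rotation vector about the world's x, y, z as a fraction of full scale, then the opening, from -1 (shut) to 1 (fully open), so that 0 is half open. In form: [[[tx, ty, tz], [rx, ry, rz], claw], ...]. A call has exactly 10 rows; each row shifts and turns the commanded pose from where the row before left it; what a row does not reach is not made up. Full scale, the value 1, is 30 mm for a shift and 0.12 rad for a turn. A row lasts 1/12 s, in which the tool goes at most 41.7 mm and 7.16 degrees, less where a joint would pass 70% of its speed; a pose out of reach is approached as far as the arm can. A call with a number of a shift or a turn outside -1 to 1 is refused whole. A call with a gripper value outside its range is refused whole. The fingers move at their own pace and stop on an object; the grip force is fixed at half the most. Time passes only in rows, so rows that do not move let the fingers close, or fill a call up. It gives the time, the measured TCP pose, the force, the opening and the grip force at its end, in the units of the state.
- bot.get_obs(): the state, without advancing time (a new reading comes with each control period).
- bot.capture(name): name is "scene" or "top"; returns the picture (480x640x3 uint8, blue, green, red); there is no depth.
- bot.camera_params(name): a dict with "fovy" (degrees; the focal length in pixels is half the picture's height over the tangent of half this angle, whatever the lens; pixels are square), "cx", "cy" (the principal point, pixels), "camera_from_world" (4x4, takes a point from world to camera coordinates). Camera axes: x right, y down, z forward; pixel columns grow to the right and rows downward; lengths in mm; the calibration is good to about 2 mm. A picture is of the moment at which its call begins. camera_params takes no time and is no camera call.
- bot.close_job(): hands the job in; it is judged then, once.
The state is a dict: "time": time; "joint_positions": joint angles; "dq": joint speeds; "tau": joint torques, N m; "tool_pos": TCP position; "tcp_rot": TCP orientation; "contact_force": force on the tool from outside, world axes, zero at the start; "moment": the same for the moment, N m; "grip_width": finger opening in mm; "finger_force": force on a finger pad.
Only numpy, scipy, OpenCV 4.12 (cv2) and the standard library are available. Lean on these libraries where they do the work, as an engineer would, in place of code of your own. Each camera call takes 0.05 s, during which the arm holds its last target. There are 200 camera calls.

## Working session

There is one attempt and no reset: what is moved stays moved. The work goes in short steps, Python scripts to look and compute and a shell command to move; the robot and the scene stay as the last step left them, time stands still between calls to the robot, and variables do not carry over. Pictures are saved under pics/ and viewed, at most 10 in all, crops included, and the job is handed in when it is done.

```bash
mkdir -p pics; python3 - <<'E'
from plant import bot
import cv2,json
for n in ("scene","top"):
    cv2.imwrite(f"pics/{n}0.png",bot.capture(n)); p=bot.camera_params(n); print(n,p)
o=bot.get_obs(); print(o)
E
```

```text
scene {'fovy': 43.497166793598424, 'cx': 325.9360111942257, 'cy': 242.07403498943978, 'camera_from_world': array([[-8.00153022e-01,  5.99540916e-01,  1.74880601e-02,
         4.43256740e+02],
       [ 4.25371887e-01,  5.87778603e-01, -6.88167909e-01,
        -2.02030115e+02],
       [-4.22863926e-01, -5.43200703e-01, -7.25340676e-01,
         1.33925747e+03],
       [ 0.00000000e+00,  0.00000000e+00,  0.00000000e+00,
         1.00000000e+00]])}
top {'fovy': 53.191035717046695, 'cx': 324.37048476956494, 'cy': 238.0659573542987, 'camera_from_world': array([[-2.62244587e-02, -9.99636752e-01,  6.21626692e-03,
         4.92551462e+01],
       [-9.96726000e-01,  2.56713247e-02, -7.66698341e-02,
         5.96241950e+02],
       [ 7.64824041e-02, -8.20653976e-03, -9.97037158e-01,
         8.62331050e+02],
       [ 0.00000000e+00,  0.00000000e+00,  0.00000000e+00,
         1.00000000e+00]])}
{'time': 0.1, 'joint_positions': array([-1.31202260e+00,  3.42634024e-01,  1.52490323e+00,  8.99104559e-06,
        1.27537937e+00, -1.45995031e-01]), 'dq': array([-7.13101101e-04, -2.78739677e-03, -3.39516192e-03, -1.49338779e-03,
       -7.84078071e-05, -3.86710175e-04]), 'tau': array([ 8.83041030e-04, -4.32005024e+01, -2.44695747e+01,  7.18687079e-02,
        5.25856472e-02, -4.22625749e-05]), 'tool_pos': array([ 206.68925522, -482.24739631,  243.13068312]), 'tcp_rot': array([-3.14028402e+00, -2.01113699e-04,  4.04766005e-01]), 'contact_force': array([-0.04465685,  0.16638112,  0.25541978]), 'moment': array([ 0.04918338, -0.03765097,  0.03153621]), 'finger_force': 0.0, 'grip_width': 91.99817296908137}
```

View pics/scene0.png

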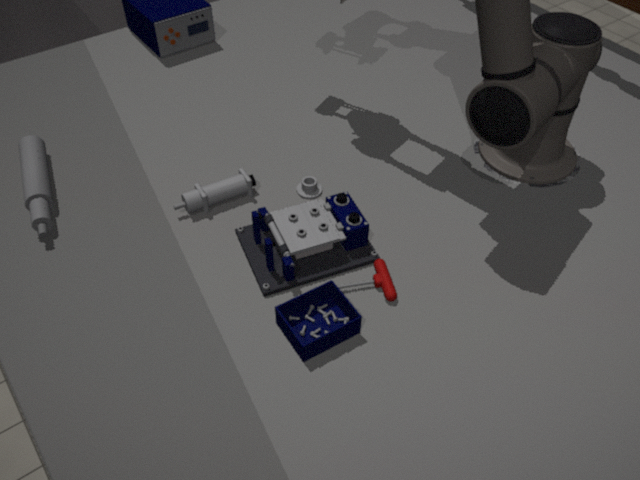

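View pics/top0.png

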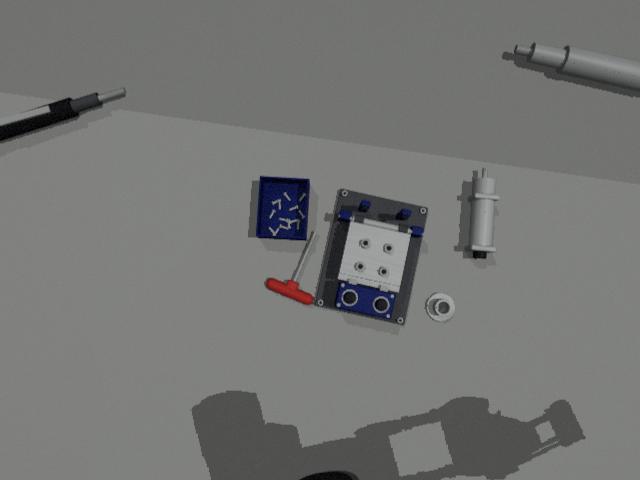

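The overhead view shows the latch block towards the robot. The left button is near (349,298), the right near (381,304), and the hinge is towards the top. I'll enlarge it to read positions more exactly.

```bash
python3 - <<'E'
import cv2
t=cv2.imread("pics/top0.png")[180:335,305:440]
s=cv2.imread("pics/scene0.png")[180:300,230:390]
t=cv2.resize(t,None,fx=3.85,fy=3.85,interpolation=cv2.INTER_CUBIC)
t=cv2.convertScaleAbs(t,alpha=1.8)
cv2.imwrite("pics/topc.png",t)
E
cat > h.py <<'E'
import numpy as np
from plant import bot
def cam(n):
    p=bot.camera_params(n);f=240/np.tan(np.radians(p['fovy']/2));return f,p['cx'],p['cy'],p['camera_from_world']
def ray(n,u,v,z):
    f,cx,cy,T=cam(n);R,t=T[:3,:3],T[:3,3]
    c=-R.T@t;d=R.T@np.array([(u-cx)/f,(v-cy)/f,1]);return c+d*(z-c[2])/d[2]
def proj(n,P):
    f,cx,cy,T=cam(n);q=T[:3,:3]@P+T[:3,3];return f*q[0]/q[2]+cx,f*q[1]/q[2]+cy
E
```

```text
(no output)
```

View pics/topc.png

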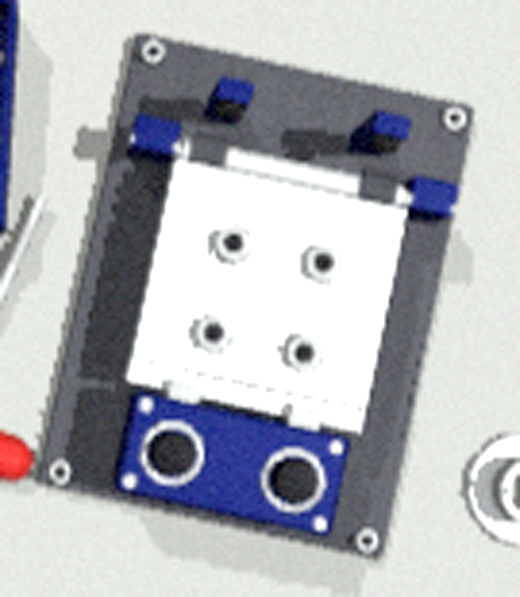

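In the crop the caps are at (172,452) and (293,479). The base screws are at (153,51), (455,118), (60,471) and (368,540).

```bash
python3 - <<'E'
from h import *
px=lambda u,v:(305+(u+.5)/3.85-.5,180+(v+.5)/3.85-.5)
L=ray("top",*px(172,452),78);R=ray("top",*px(293,479),78)
L2=ray("top",*px(171,453),68);R2=ray("top",*px(294,480),68)
print(L,R,np.linalg.norm(L-R),L2,R2,np.linalg.norm(L2-R2))
S=np.array([ray("top",*px(*p),12)[:2] for p in [(153,51),(455,118),(60,471),(368,540)]])
print(S, "centre",S.mean(0))
yx=(S[0]+S[1]-S[2]-S[3]);print("yaw from screws x",np.arctan2(yx[1],yx[0]))
d=(L-R)[:2];print("yaw from buttons",np.arctan2(-d[0],d[1]))
y=(S[0]+S[2]-S[1]-S[3]);print("yaw from screws y",np.arctan2(-y[0],y[1]))
yaw=np.mean([np.arctan2(yx[1],yx[0]),np.arctan2(-y[0],y[1])])
ex=np.array([np.cos(yaw),np.sin(yaw)])
print("origin via buttons",((L+R)/2)[:2]+90*ex,"via screws",S.mean(0)+7.5*ex)
for n,P in (("L",L),("R",R)):print(proj("scene",P))
E
```

```text
[490.58600702  -5.89179885  78.        ] [477.22140352 -59.39382465  78.        ] 55.14598255831908 [489.67824467  -5.99441509  68.        ] [476.12899912 -61.04253489  68.        ] 56.69107115216818
[[ 682.48573647   -6.22867567]
 [ 645.7441554  -152.6896499 ]
 [ 479.83210054   44.45047651]
 [ 443.06577483 -102.36433059]] centre [562.78194181 -54.20804491]
yaw from screws x -0.24421566861422822
yaw from buttons -0.24478685553623164
yaw from screws y -0.24558498352143954
origin via buttons [571.21823997 -54.46417811] via screws [570.05815304 -56.02649211]
(np.float64(353.0168485967046), np.float64(213.9085977615344))
(np.float64(340.6157428411157), np.float64(194.71849814287327))
```

```bash
python3 - <<'E'
import cv2
s=cv2.imread("pics/scene0.png")[180:300,230:390]
cv2.imwrite("pics/scenec.png",cv2.convertScaleAbs(cv2.resize(s,None,fx=5,fy=5,interpolation=cv2.INTER_CUBIC),alpha=1.8))
E
```

```text
(no output)
```

View pics/scenec.png

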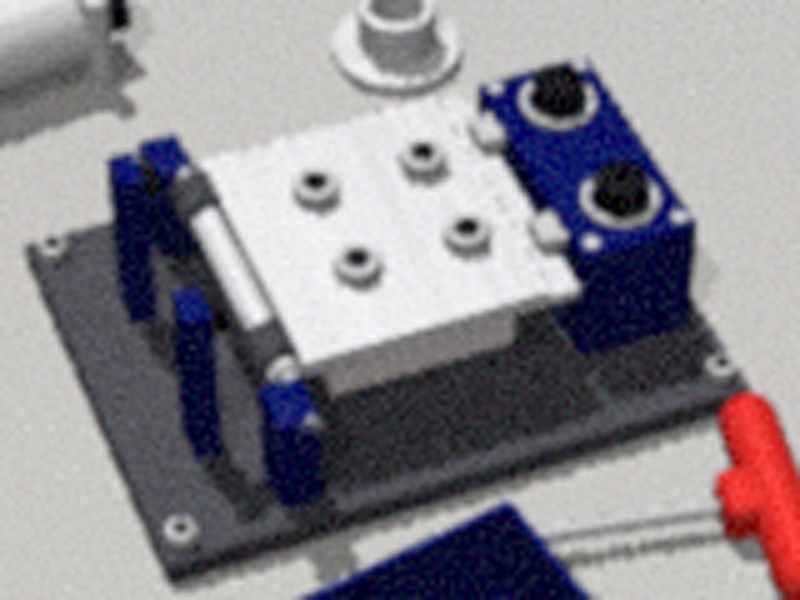

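In this crop the left cap top is at (623,180), the right at (558,85), and base screws are at (52,245), (180,530) and (720,362). I'll combine both views.

```bash
python3 - <<'E'
from h import *
px=lambda u,v:(305+(u+.5)/3.85-.5,180+(v+.5)/3.85-.5)
sx=lambda u,v:(230+(u+.5)/5-.5,180+(v+.5)/5-.5)
from scipy.optimize import least_squares
obs=[]
J=[(-90,28,78),(-90,-28,78)]
for j,p in zip(J,[(172,452),(293,479)]):obs.append(("top",j,px(*p)))
for j,p in zip(J,[(623,180),(558,85)]):obs.append(("scene",j,sx(*p)))
for j,p in zip([(-90,28,68),(-90,-28,68)],[(171,453),(294,480)]):obs.append(("top",j,px(*p)))
for j,p in zip([(-90,28,68),(-90,-28,68)],[(621,195),(557,99)]):obs.append(("scene",j,sx(*p)))
def f(x,sel):
    c,s=np.cos(x[2]),np.sin(x[2]);r=[]
    for n,j,p in obs:
        if n in sel:
            P=np.array([x[0]+c*j[0]-s*j[1],x[1]+s*j[0]+c*j[1],j[2]]);q=proj(n,P);r+=[q[0]-p[0],q[1]-p[1]]
    return r
for sel in (("top",),("scene",),("top","scene")):
    r=least_squares(f,[570,-55,-.245],args=(sel,));x=r.x;c,s=np.cos(x[2]),np.sin(x[2])
    print(sel,x,"btn mid",x[0]-90*c,x[1]-90*s,np.abs(r.fun).max())
E
```

```text
('top',) [ 5.70764743e+02 -5.47345662e+01 -2.43043863e-01] btn mid 483.4098484502331 -33.075333639635986 0.5116321101586436
('scene',) [ 5.72297227e+02 -4.97256841e+01 -2.30389081e-01] btn mid 484.67524145265395 -29.17361345065368 0.7829701874080968
('top', 'scene') [ 5.71037499e+02 -5.29166754e+01 -2.37475446e-01] btn mid 483.5633518472837 -31.744204451264867 1.8051548971659486
```

```bash
python3 -m pendant '[[[0.46,0.75,0],[0,0,-0.27],-0.15],[[0.46,0.75,0],[0,0,-0.27],-0.15],[[0.46,0.75,0],[0,0,-0.27],-0.15],[[0.46,0.75,0],[0,0,-0.27],-0.15],[[0.46,0.75,0],[0,0,-0.27],-0.15],[[0.46,0.75,0],[0,0,-0.27],-0.15],[[0.46,0.75,0],[0,0,-0.27],-0.15],[[0.46,0.75,0],[0,0,-0.27],-0.15],[[0.46,0.75,0],[0,0,-0.27],-0.15],[[0.46,0.75,0],[0,0,-0.27],-0.15]]'
python3 -m pendant '[[[0.46,0.75,0],[0,0,-0.27],-0.15],[[0.46,0.75,0],[0,0,-0.27],-0.15],[[0.46,0.75,0],[0,0,-0.27],-0.15],[[0.46,0.75,0],[0,0,-0.27],-0.15],[[0.46,0.75,0],[0,0,-0.27],-0.15],[[0.46,0.75,0],[0,0,-0.27],-0.15],[[0.46,0.75,0],[0,0,-0.27],-0.15],[[0.46,0.75,0],[0,0,-0.27],-0.15],[[0.46,0.75,0],[0,0,-0.27],-0.15],[[0,0,0],[0,0,0],-0.15]]'
```

```text
time: 0.93
tool_pos: [345.1, -256.3, 243.5]
tcp_rot: [-3.141, 0.0, 0.079]
contact_force: [0.4, -1.7, 0.1]
grip_width: 39.2
finger_force: 0.0
time: 1.77
tool_pos: [470.4, -51.9, 243.4]
tcp_rot: [-3.14, 0.0, -0.209]
contact_force: [-0.8, 0.1, -0.1]
grip_width: 38.6
finger_force: 0.0
```

```bash
python3 -m pendant '[[[0.15,0.22,-0.4],[0,0,-0.1],-0.15],[[0.15,0.22,-0.5],[0,0,-0.1],-0.15],[[0.14,0.21,-0.5],[0,0,-0.08],-0.15],[[0,0,-0.6],[0,0,0],-0.15],[[0,0,-0.6],[0,0,0],-0.15],[[0,0,-0.6],[0,0,0],-0.15],[[0,0,-0.5],[0,0,0],-0.15],[[0,0,-0.4],[0,0,0],-0.15],[[0,0,-0.15],[0,0,0],-0.15],[[0,0,0],[0,0,0],-0.15]]'
python3 - <<'E'
from plant import bot
import cv2,numpy as np
s=bot.capture("scene")[120:280,250:450]; t=bot.capture("top")[200:340,290:430]
s=cv2.resize(s,(500,400),interpolation=cv2.INTER_CUBIC);t=cv2.resize(t,(300,300),interpolation=cv2.INTER_CUBIC)
im=np.zeros((400,800,3),np.uint8);im[:,:500]=s;im[:300,500:]=t
cv2.imwrite("pics/above.png",cv2.convertScaleAbs(im,alpha=1.8))
E
```

```text
time: 2.6
tool_pos: [481.3, -35.8, 115.2]
tcp_rot: [3.141, 0.003, -0.244]
contact_force: [0.7, -0.2, 0.3]
grip_width: 39.0
finger_force: 0.0
```

View pics/above.png

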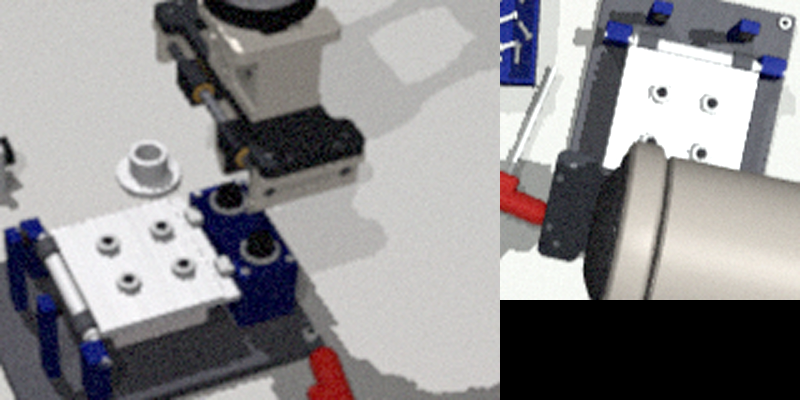

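```bash
python3 - <<'E'
from h import *
P=np.array([481.3,-35.8]);c,s=np.cos(-.244),np.sin(-.244)
for y,z in ((28,98),(-28,98),(28,164),(-28,164),(95,164),(-95,164)):
    q=proj("scene",np.array([P[0]-s*y,P[1]+c*y,z]));print(y,z,(q[0]-250)*2.5,(q[1]-120)*2.5)
E
```

```text
28 98 259.32499754076474 210.79029499353936
-28 98 227.4038352730767 162.34926135292164
28 164 264.2949119484074 139.29037979525035
-28 164 230.75749380586274 91.03969386568409
95 164 307.6006493619757 201.59486387954013
-95 164 193.4660135997173 37.38799379659724
```

The gripper sits where the model predicts. I'll centre it on the buttons and press down gently.

```bash
python3 -m pendant '[[[0.06,0.1,-0.2],[0,0,0],-0.15],[[0,0,-0.2],[0,0,0],-0.15],[[0,0,-0.2],[0,0,0],-0.15],[[0,0,-0.1],[0,0,0],-0.15],[[0,0,-0.06],[0,0,0],-0.15],[[0,0,-0.06],[0,0,0],-0.15],[[0,0,-0.03],[0,0,0],-0.15],[[0,0,0],[0,0,0],-0.15],[[0,0,0],[0,0,0],-0.15],[[0,0,0],[0,0,0],-0.15]]'
```

```text
time: 3.53
tool_pos: [483.7, -32.4, 91.0]
tcp_rot: [-3.142, 0.0, -0.244]
contact_force: [-2.4, 0.9, 5.4]
grip_width: 38.8
finger_force: 2.6
```

```bash
python3 -m pendant '[[[0,0,-0.03],[0,0,0],-0.15],[[0,0,-0.03],[0,0,0],-0.15],[[0,0,-0.03],[0,0,0],-0.15],[[0,0,-0.03],[0,0,0],-0.15],[[0,0,0],[0,0,0],-0.15],[[0,0,0],[0,0,0],-0.15],[[0,0,0],[0,0,0],-0.15],[[0,0,0],[0,0,0],-0.15],[[0,0,0],[0,0,0],-0.15],[[0,0,0],[0,0,0],-0.15]]'
```

```text
time: 4.37
tool_pos: [483.7, -32.4, 87.8]
tcp_rot: [3.142, 0.0, -0.244]
contact_force: [-3.5, 1.3, 8.7]
grip_width: 39.2
finger_force: 4.5
```

```bash
python3 -m pendant '[[[0,0,-0.02],[0,0,0],-0.15],[[0,0,0],[0,0,0],-0.15],[[0,0,0],[0,0,0],-0.15],[[0,0,0],[0,0,0],-0.15],[[0,0,0],[0,0,0],-0.15],[[0,0,0],[0,0,0],-0.15],[[0,0,0],[0,0,0],-0.15],[[0,0,0],[0,0,0],-0.15],[[0,0,0],[0,0,0],-0.15],[[0,0,0],[0,0,0],-0.15]]'
for i in 1 2 3; do python3 -m pendant '[[[0,0,0],[0,0,0],-0.15],[[0,0,0],[0,0,0],-0.15],[[0,0,0],[0,0,0],-0.15],[[0,0,0],[0,0,0],-0.15],[[0,0,0],[0,0,0],-0.15],[[0,0,0],[0,0,0],-0.15],[[0,0,0],[0,0,0],-0.15],[[0,0,0],[0,0,0],-0.15],[[0,0,0],[0,0,0],-0.15],[[0,0,0],[0,0,0],-0.15]]'; done
python3 - <<'E'
from plant import bot
import cv2
cv2.imwrite("pics/held.png",cv2.convertScaleAbs(cv2.resize(bot.capture("scene")[120:280,250:450],(750,600),interpolation=cv2.INTER_CUBIC),alpha=1.8))
E
```

```text
time: 5.2
tool_pos: [483.8, -32.4, 87.3]
tcp_rot: [-3.142, 0.0, -0.244]
contact_force: [-3.3, 1.3, 9.9]
grip_width: 39.2
finger_force: 4.7
time: 6.03
tool_pos: [483.8, -32.4, 87.2]
tcp_rot: [3.142, 0.0, -0.244]
contact_force: [-3.6, 1.9, 9.2]
grip_width: 39.1
finger_force: 4.7
time: 6.87
tool_pos: [483.8, -32.4, 87.2]
tcp_rot: [3.142, 0.0, -0.244]
contact_force: [-3.4, 0.7, 8.6]
grip_width: 39.4
finger_force: 4.7
time: 7.7
tool_pos: [483.8, -32.4, 87.3]
tcp_rot: [3.142, 0.0, -0.244]
contact_force: [-4.2, 1.1, 9.6]
grip_width: 39.5
finger_force: 4.7
```

View pics/held.png

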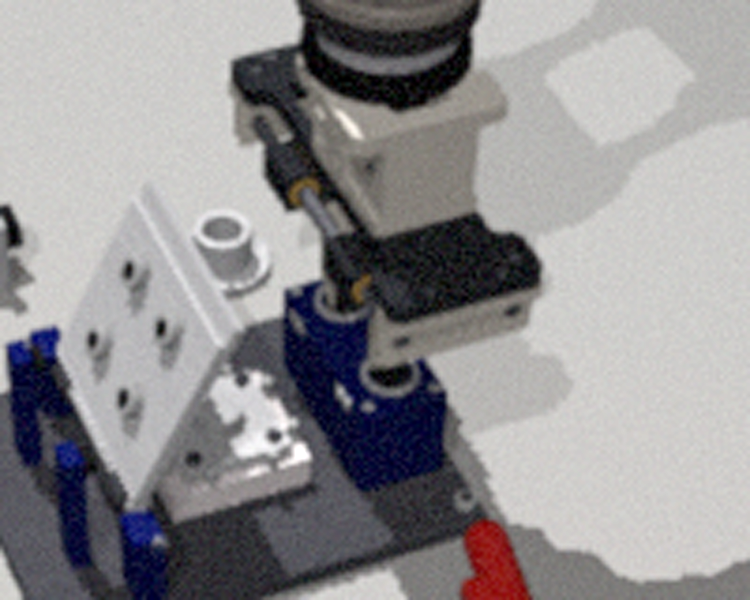

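The plate has risen to about 1 rad, clear of the gripper, and both buttons are held down. I'll hold a bit longer and then lift straight up.

```bash
for i in 1 2 3; do python3 -m pendant '[[[0,0,0],[0,0,0],-0.15],[[0,0,0],[0,0,0],-0.15],[[0,0,0],[0,0,0],-0.15],[[0,0,0],[0,0,0],-0.15],[[0,0,0],[0,0,0],-0.15],[[0,0,0],[0,0,0],-0.15],[[0,0,0],[0,0,0],-0.15],[[0,0,0],[0,0,0],-0.15],[[0,0,0],[0,0,0],-0.15],[[0,0,0],[0,0,0],-0.15]]'|head -1; done
python3 -m pendant '[[[0,0,0.1],[0,0,0],-0.15],[[0,0,0.2],[0,0,0],-0.15],[[0,0,0.3],[0,0,0],-0.15],[[0,0,0.3],[0,0,0],-0.15],[[0,0,0.3],[0,0,0],-0.15],[[0,0,0.3],[0,0,0],-0.15],[[0,0,0.3],[0,0,0],-0.15],[[0,0,0.2],[0,0,0],-0.15],[[0,0,0.1],[0,0,0],-0.15],[[0,0,0],[0,0,0],-0.15]]'
python3 - <<'E'
from plant import bot
import cv2
cv2.imwrite("pics/lift.png",cv2.convertScaleAbs(cv2.resize(bot.capture("scene")[120:280,250:450],(750,600),interpolation=cv2.INTER_CUBIC),alpha=1.8))
E
```

```text
time: 8.58
time: 9.42
time: 10.25
time: 11.08
tool_pos: [484.3, -32.7, 150.3]
tcp_rot: [3.142, -0.001, -0.244]
contact_force: [-0.1, 0.3, 0.1]
grip_width: 39.4
finger_force: 0.0
```

View pics/lift.png

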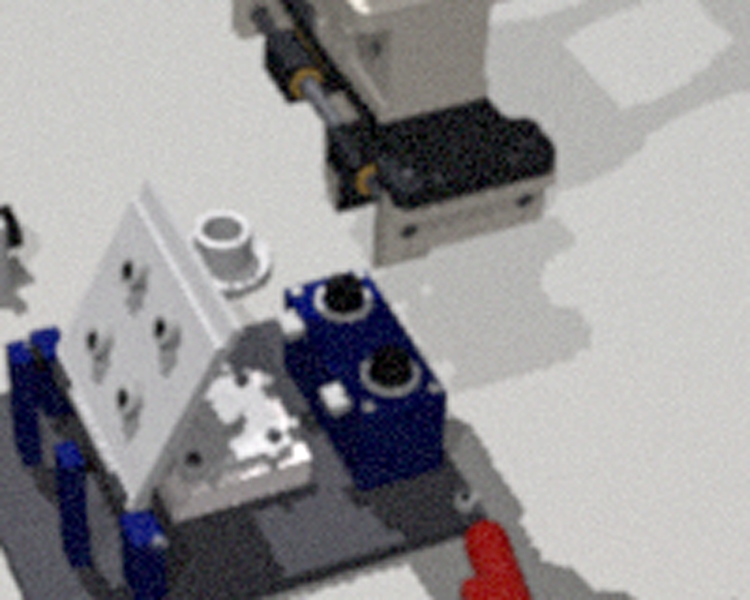

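The buttons are up and the plate is ajar and still. I'll approach its underside along jig x.

```bash
python3 -m pendant '[[[0.2,-0.05,0],[0,0,0],-0.15],[[0.3,-0.075,0],[0,0,0],-0.15],[[0.3,-0.075,0],[0,0,0],-0.15],[[0.3,-0.075,0],[0,0,0],-0.15],[[0.3,-0.075,0],[0,0,0],-0.15],[[0.3,-0.075,0],[0,0,0],-0.15],[[0.2,-0.05,0],[0,0,0],-0.15],[[0.15,-0.037,0],[0,0,0],-0.15],[[0,0,0],[0,0,0],-0.15],[[0,0,0],[0,0,0],-0.15]]'
python3 -m pendant '[[[0.08,-0.02,0],[0,0,0],-0.15],[[0.08,-0.02,0],[0,0,0],-0.15],[[0.08,-0.02,0],[0,0,0],-0.15],[[0.08,-0.02,0],[0,0,0],-0.15],[[0.08,-0.02,0],[0,0,0],-0.15],[[0.08,-0.02,0],[0,0,0],-0.15],[[0.08,-0.02,0],[0,0,0],-0.15],[[0.08,-0.02,0],[0,0,0],-0.15],[[0.08,-0.02,0],[0,0,0],-0.15],[[0.08,-0.02,0],[0,0,0],-0.15]]'
```

```text
time: 11.97
tool_pos: [545.5, -48.0, 149.2]
tcp_rot: [3.141, 0.001, -0.244]
contact_force: [-0.8, 0.4, 0.4]
grip_width: 39.0
finger_force: 0.0
time: 12.8
tool_pos: [569.6, -54.0, 149.6]
tcp_rot: [3.141, 0.0, -0.244]
contact_force: [-2.2, 0.6, 2.2]
grip_width: 39.2
finger_force: 1.0
```

```bash
for i in 1 2; do python3 -m pendant '[[[0.08,-0.02,0],[0,0,0],-0.15],[[0.08,-0.02,0],[0,0,0],-0.15],[[0.08,-0.02,0],[0,0,0],-0.15],[[0.08,-0.02,0],[0,0,0],-0.15],[[0.08,-0.02,0],[0,0,0],-0.15],[[0.08,-0.02,0],[0,0,0],-0.15],[[0.08,-0.02,0],[0,0,0],-0.15],[[0.08,-0.02,0],[0,0,0],-0.15],[[0.08,-0.02,0],[0,0,0],-0.15],[[0.08,-0.02,0],[0,0,0],-0.15]]'; done
```

```text
time: 13.63
tool_pos: [593.8, -60.0, 149.5]
tcp_rot: [3.142, -0.0, -0.244]
contact_force: [-1.2, 0.9, 0.7]
grip_width: 39.2
finger_force: 0.5
time: 14.47
tool_pos: [617.5, -65.9, 149.2]
tcp_rot: [3.142, 0.001, -0.244]
contact_force: [-1.8, 0.1, 0.0]
grip_width: 39.1
finger_force: 0.6
```

```bash
python3 -m pendant '[[[0.06,-0.015,0],[0,0,0],-0.15],[[0.06,-0.015,0],[0,0,0],-0.15],[[0,0,0],[0,0,0],-0.15],[[0,0,0],[0,0,0],-0.15],[[0,0,0],[0,0,0],-0.15],[[0,0,0],[0,0,0],-0.15],[[0,0,0],[0,0,0],-0.15],[[0,0,0],[0,0,0],-0.15],[[0,0,0],[0,0,0],-0.15],[[0,0,0],[0,0,0],-0.15]]'
python3 -m pendant '[[[-0.1,0.025,0],[0,0,0],-0.15],[[-0.3,0.075,0],[0,0,0],-0.15],[[-0.3,0.075,0],[0,0,0],-0.15],[[-0.3,0.075,0.3],[0,0,0],-0.15],[[-0.3,0.075,0.5],[0,0,0],-0.15],[[-0.3,0.075,0.5],[0,0,0],-0.15],[[-0.3,0.075,0.5],[0,0,0],-0.15],[[-0.3,0.075,0.5],[0,0,0],-0.15],[[-0.3,0.075,0.5],[0,0,0],-0.15],[[-0.3,0.075,0.3],[0,0,0],-0.15]]'
python3 -m pendant '[[[-0.5,0.12,0],[0,0,0],-0.15],[[-0.5,0.12,0],[0,0,0],-0.15],[[0,0,0],[0,0,0],-0.15],[[0,0,0],[0,0,0],-0.15],[[0,0,0],[0,0,0],-0.15],[[0,0,0],[0,0,0],-0.15],[[0,0,0],[0,0,0],-0.15],[[0,0,0],[0,0,0],-0.15],[[0,0,0],[0,0,0],-0.15],[[0,0,0],[0,0,0],-0.15]]'
for i in 1 2; do python3 -m pendant '[[[0,0,0],[0,0,0],-0.15],[[0,0,0],[0,0,0],-0.15],[[0,0,0],[0,0,0],-0.15],[[0,0,0],[0,0,0],-0.15],[[0,0,0],[0,0,0],-0.15],[[0,0,0],[0,0,0],-0.15],[[0,0,0],[0,0,0],-0.15],[[0,0,0],[0,0,0],-0.15],[[0,0,0],[0,0,0],-0.15],[[0,0,0],[0,0,0],-0.15]]'|head -1; done
python3 - <<'E'
from plant import bot
import cv2
cv2.imwrite("pics/end.png",cv2.convertScaleAbs(cv2.resize(bot.capture("scene")[120:280,250:450],(750,600),interpolation=cv2.INTER_CUBIC),alpha=1.8))
E
```

```text
time: 15.3
tool_pos: [621.1, -66.8, 149.6]
tcp_rot: [3.141, -0.0, -0.244]
contact_force: [-0.1, 0.0, -1.5]
grip_width: 39.1
finger_force: 0.0
time: 16.13
tool_pos: [536.9, -45.7, 245.0]
tcp_rot: [3.142, -0.003, -0.244]
contact_force: [1.3, 0.1, 0.3]
grip_width: 38.3
finger_force: 0.0
time: 16.97
tool_pos: [507.2, -38.7, 242.4]
tcp_rot: [3.141, 0.0, -0.244]
contact_force: [-0.4, -0.0, -0.4]
grip_width: 39.1
finger_force: 0.0
time: 17.8
time: 18.63
```

View pics/end.png

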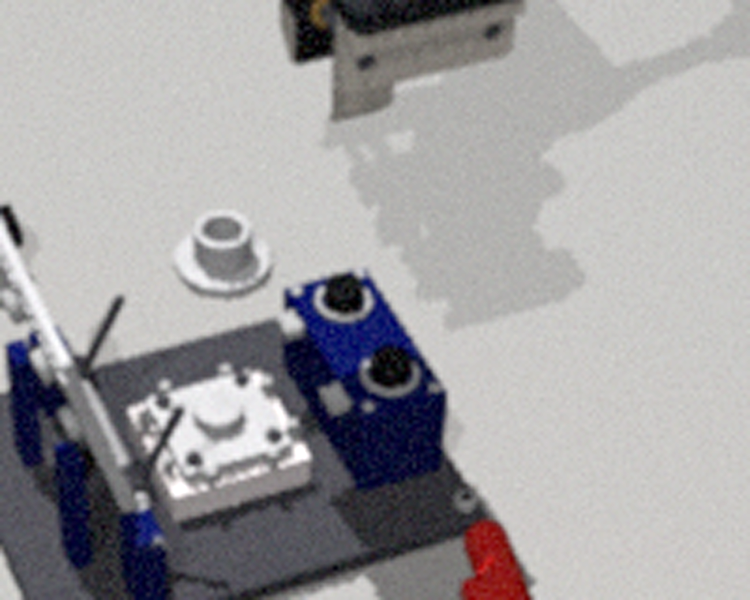

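The plate leans back on the stop posts, the buttons are up, and the flange is in its nest. I'll wait a little longer, check nothing is moving, and hand in.

```bash
python3 -c "
from plant import bot;import cv2;cv2.imwrite('pics/a.png',bot.capture('scene'))"
for i in 1 2 3; do python3 -m pendant '[[[0,0,0],[0,0,0],-0.15],[[0,0,0],[0,0,0],-0.15],[[0,0,0],[0,0,0],-0.15],[[0,0,0],[0,0,0],-0.15],[[0,0,0],[0,0,0],-0.15],[[0,0,0],[0,0,0],-0.15],[[0,0,0],[0,0,0],-0.15],[[0,0,0],[0,0,0],-0.15],[[0,0,0],[0,0,0],-0.15],[[0,0,0],[0,0,0],-0.15]]'|head -1; done
python3 - <<'E'
from plant import bot
import cv2
a=cv2.GaussianBlur(cv2.imread('pics/a.png'),(5,5),0);b=cv2.GaussianBlur(bot.capture('scene'),(5,5),0)
d=cv2.absdiff(a,b).max(2);m=d[150:300,200:400].max();print("jig diff",m,"elsewhere",d[300:].max())
if m<25: print(bot.close_job())
E
```

```text
time: 19.57
time: 20.4
time: 21.23
jig diff 7 elsewhere 7
the job is handed in; nothing more can be done
None
```

The job is handed in: both buttons were pressed together and held until the plate stopped rising, and the plate now rests still on its stop. The buttons are up, the flange is in its nest, and the surrounding things I could see are undisturbed; the judge returned no verdict.

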